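Plug in the sprung tweezers and hold their tips at the marked gap

TASK

Plug the loose sprung tweezers fully home into the socket of the checking stand, with their tips over the white gauge plate. Then squeeze the two arms until each tip stands over its marked line (the lines are 12 mm apart) and hold that gap steady; never pinch the tips shut, and leave the other things where they are. Finish while still squeezing: do not let go at the end.

Things in the scene. Friction and masses are not known exactly. Their poses are not given: they have to be found in the camera images.
- tweezers: (mm) Sprung steel tweezers, 176 long, about 0.18 kg, standing level on the plug under their heel. Origin midway along, at the height of the plug's foot (z = 0 on the table); +x to the tips, +z up. In x: heel -96 to -54, arm pivots -60, ribbed grips centred at +35, tips +80. In z: plug 0-17, heel 17-47, arms 23-33. Plugged in: x, y, yaw as the stand's, origin z 23 above its underside.
- heel_grip (a point): (mm) Where to take the heel from above: 42 above the plug's foot, 5 below the heel's top, at tweezers x = -75. The heel block is 42 long x 22 wide (tweezers y) x 30 high, with upright dark grooves; pinch it across the 22. Fingertips less than 25 below this point stay clear of the socket block.
- plug_foot (a point): (mm) Centre of the lower face of the dark grey rectangular plug under the heel, at tweezers x = -75: 36 long (along x) x 16 wide, 17 deep, with a stepped lead-in foot 32 x 12.5 over its last 4.
- tip_left (a point): (mm) Centre of the end of the left (+y) arm, 3 wide and 6 high, at the arms' mid-height (28 above the plug's foot). The two tip points stand about 36 apart when the arms are free.
- tip_right (a point): (mm) The same on the right (-y) arm.
- ribs_left (a point): (mm) Outer face of the ribbed grip (28 long, 10 high) on the left arm, 95 from its pivot, 28 above the plug's foot: where a finger squeezes. The two outer faces stand about 35 apart when free and about 19 apart with the tips on the lines; 3 mm of tip gap is about 2 mm here.
- ribs_right (a point): (mm) The same on the right arm.
- left_arm (a joint): (mm) Left arm's upright hinge, at its pivot 5 left of the middle; 0 = free and open, grows as the arm is squeezed inwards. Radius 140 to the tip, 95 to the ribs. About 0.086 rad with the tip on its line, stop at 0.115. Spring 3.5 N m/rad (about 3 N at the ribs at the line); it springs open when let go.
- right_arm (a joint): (mm) The same for the right arm, pivot 5 right of the middle, also growing inwards.
- stand: (mm) Checking stand, fixed: aluminium base 210 x 70 x 10 with a dark grey socket block (54 x 34, top 40 above the table) at one end and a white gauge plate (42 x 52, top 44 above the table) at the other. Origin: middle of the underside; +x from socket to gauge plate, +z up. Socket centre x = -75, gauge plate x = 62 to 104; between them only the 10 high base, so fingers can reach down there.
- socket (a point): (mm) Centre of the socket's mouth, on the block's top, 40 above the table. Rectangular hole 37.5 (along stand x) x 17.5, 20 deep, chamfered. Fully home, the heel rests on the block and the plug's foot is 17 below this point.
- line_left (a point): (mm) On top of the gauge plate: the left (+y) of two dark lines, 40 long, 1.6 wide, along stand x, 12 apart centre to centre. This point, at stand x = 80, y = +6, is where the tip belongs; the tip's centre floats 7 above it.
- line_right (a point): (mm) The same on the right (-y) line, at y = -6.
- swab_box: Bystander, loose: small carton of wipes, 40x62x34 mm; origin under its centre. Leave it where it is. Beyond it, in the middle of the trolley, stand fixed bottles up to 0.17 m tall: carry things over or round them.
- vial: Bystander, loose: small capped glass vial, 23 across, 47 tall mm; origin under its centre. Leave it where it is.
- specimen_cup: Bystander, loose: lidded specimen cup, 62 across, 64 tall mm; origin under its centre. Leave it where it is.
- strip_tube: Bystander, loose: small capped tube, 26 across, 44 tall mm; origin under its centre. Leave it where it is.
- ampoule_box: Bystander, loose: flat carton, 52x78x22 mm; origin under its centre. Leave it where it is.

How it is judged:
On the way, in this order (a step that is already met when the one before it is completed fails the run):
1. the tweezers are plugged fully home in the stand, tips towards the gauge plate (horizontal distance between plug_foot and socket below 0.003 m and z of plug_foot in the frame of socket below -0.0145 m and angle between the x axis of tweezers and the x axis of stand, either way round below 0.08 rad and angle between tweezers's own z axis and vertical below 0.08 rad and x of tip_left in the frame of stand above 0.06 m), for 0.2 s.
2. the fingers squeeze the arms so that the tips stand steady over the two lines (all of step 1 and distance between tip_left and tip_right between 0.009 and 0.015 m and y of tip_left in the frame of line_left between -0.003 and 0.003 m and y of tip_right in the frame of line_right between -0.003 and 0.003 m and contact force between the fingers and tweezers above 1 N and velocity of joint left_arm between -0.08 and 0.08 rad/s and velocity of joint right_arm between -0.08 and 0.08 rad/s), for 0.8 s.
At the end, for the whole second after the job is handed in: Plug home (foot 14.5 mm or more below the socket mouth, within 3 mm of its centre, level and in line within 0.08 rad, tips at the gauge plate); fingers still squeeze with over 1 N; each tip within 3 mm sideways of its line, tips 9 to 15 mm apart, at rest (under 0.08 rad/s) (all of step 2); the arm keeps its last pose, push and grip.
It fails at once if the tips are pinched shut (less than 5 mm between their centres) (distance between tip_left and tip_right below 0.005 m).
It fails at once if a loose bystander is moved more than 25 mm (distance of any of swab_box, vial, specimen_cup, strip_tube, ampoule_box from where it was at the start of the episode above 0.025 m).
It also fails if it takes over 58 s, if anything falls off the work surface, if the arm or the gripper's body presses on something with over 40 N, if the wrist force passes 120 N, or if a joint passes its speed limit or range.

ROBOT

A 6-joint arm with a two-finger parallel gripper is mounted at the origin on a cart in front of the work surface, level with it; the furniture and walls round the work are solid. World frame = base frame: x ahead of the robot, y to its left, z up, the work surface at z = 0. Lengths are in m, angles in rad, forces in N, time in s.
With the tool pointing down it reaches from about 0.375 to 0.9 m from the base axis. Payload 3.1 kg.
Tool frame: the origin (TCP) lies midway between the tips of the shut fingers; the grasp point (between the pads) lies 19 mm behind it; x points along the fingers, z is the direction in which the jaws open and shut, and the axes are right-handed (so a half turn about x gives the same grasp; the last joint's range is limited). The gripper opens to 87 mm and grips with 3 to 60 N. Pads are 19 mm wide; open, the fingers measure 117 mm over their backs; the gripper's body (75 mm by 190 mm) begins 51 mm behind the grasp point.
Start: joints at [-1.419, 0.527, 1.433, -0, 1.181, -0.178], TCP at [0.203, -0.591, 0.223] pointing down, gripper open.
Joint ranges: [-3.08, 3.08], [-0.75, 2.2], [0.22, 2.44], [-1.43, 4.57], [0, 2.65], [-2.85, 2.85]. Speed limits (rad/s): [2.79, 2.79, 3.14, 3.14, 3.14, 3.14].

INTERFACE

Orientations are given as a unit quaternion [x, y, z, w].
In Python, from rig import readout, imaging, robot gives the robot as it stands. The module is installed in compiled form; this text tells all that it offers.
- The arm moves only by the tool play_rows, never from a script. Its argument "rows" is text: rows parted by semicolons, each of 7 numbers parted by spaces: the turn, a rotation vector about the tool's x, y, z in rad, then the shift along the tool's x, y, z in mm, then the closure, from 0 (fully open) to 1 (shut). In form: ax ay az tx ty tz gripper; .... A call has 1 to 8 rows; each row shifts and turns the commanded pose from where the row before left it, along the tool's axes as they then stand; what a row does not reach is not made up. A row lasts 1/12 s, in which the tool goes at most 41.7 mm and 7.16 degrees, less where a joint would pass 70% of its speed; a pose out of reach is approached as far as the arm can. A call with a gripper value outside its range is refused whole. The fingers move at their own pace and stop on an object; "squeeze" is the grip in N (left out, the last holds). Time passes only in rows, so rows that do not move let the fingers close. It gives the time, the measured TCP pose, the force and the opening at its end, in the units of the state.
- readout.get_obs(): the state, without advancing time (a new reading comes with each control period).
- imaging.camera(name): name is "side" or "top" or "wrist"; returns the picture (480x640x3 uint8, blue, green, red); there is no depth.
- imaging.camera_info(name): a dict with "K" (3x3 intrinsics, pixels), "world_to_cam" (4x4, takes a point from world to camera coordinates). Camera axes: x right, y down, z forward; pixel columns grow to the right and rows downward; lengths in m; the calibration is good to about 2 mm. A picture is of the moment at which its call begins: read the wrist's pose just before it. camera_info takes no time and is no camera call; for the wrist camera it gives the pose at the moment of the call.
- robot.hand_in(): hands the job in, once; it reports no verdict.
The state is a dict: "time": time; "q": joint angles; "joint_velocities": joint speeds; "joint_torque": joint torques, N m; "position": TCP position; "tool_rot": TCP orientation; "ft_force": force on the tool from outside, world axes, zero at the start; "moment": the same for the moment, N m; "grip_width": finger opening in m.
Only numpy, scipy, OpenCV 4.12 (cv2) and the standard library are available. Lean on these libraries where they do the work, as an engineer would, in place of code of your own. Each camera call takes 0.05 s, during which the arm holds its last target. There are 200 camera calls.

## Working session

There is one attempt and no reset: what is moved stays moved. The work goes in short steps, Python scripts to look and compute and a tool call to move; the robot and the scene stay as the last step left them, time stands still between calls to the robot, and variables do not carry over. Pictures are saved under pics/ and viewed, about 8 in all and at most 12, crops included, and the job is handed in when it is done.

Besides the shell and the picture viewer there is one more tool, called after "Call:" as a command line: name --argument value ..., lists and objects as JSON in quotes. play_rows: Moves the arm, as the interface text tells. Its arguments: {"type":"object","properties":{"rows":{"type":"string"},"squeeze":{"type":"number"}},"required":["rows"]}

```bash
mkdir -p pics; ls
python3 - <<'E'
from rig import readout, imaging, robot
import cv2,numpy as np
o=readout.get_obs();print({k:np.round(v,4) for k,v in o.items()})
for n in("top","side"):
    cv2.imwrite(f"pics/{n}0.png",imaging.camera(n));i=imaging.camera_info(n);print(n,np.round(i["K"],1).tolist(),np.round(i["world_to_cam"],4).tolist())
E
```

```text
pics
{'time': np.float64(0.0), 'q': array([-1.4185,  0.5285,  1.4339, -0.    ,  1.1814, -0.1785]), 'joint_velocities': array([ 0.0013, -0.0004, -0.0011, -0.0005,  0.0016,  0.0013]), 'joint_torque': array([-3.00000e-04, -4.40039e+01, -1.76590e+01,  6.33000e-02,
        5.81000e-02, -2.00000e-04]), 'position': array([ 0.2029, -0.5904,  0.2216]), 'tool_rot': array([ 0.4114,  0.576 , -0.4103,  0.575 ]), 'ft_force': array([0.879 , 0.3402, 0.2455]), 'moment': array([ 0.0435, -0.051 ,  0.0768]), 'grip_width': np.float64(0.087)}
top [[530.6, 0.0, 323.8], [0.0, 530.6, 235.9], [0.0, 0.0, 1.0]] [[-0.0294, -0.9995, 0.0106, -0.0004], [-0.9926, 0.028, -0.1184, 0.5858], [0.118, -0.014, -0.9929, 1.2416], [0.0, 0.0, 0.0, 1.0]]
side [[472.0, 0.0, 318.7], [0.0, 472.0, 235.9], [0.0, 0.0, 1.0]] [[-0.9516, -0.3069, 0.0125, 0.5464], [-0.1229, 0.343, -0.9313, 0.1177], [0.2816, -0.8878, -0.3641, 0.7649], [0.0, 0.0, 0.0, 1.0]]
```

View pics/top0.png

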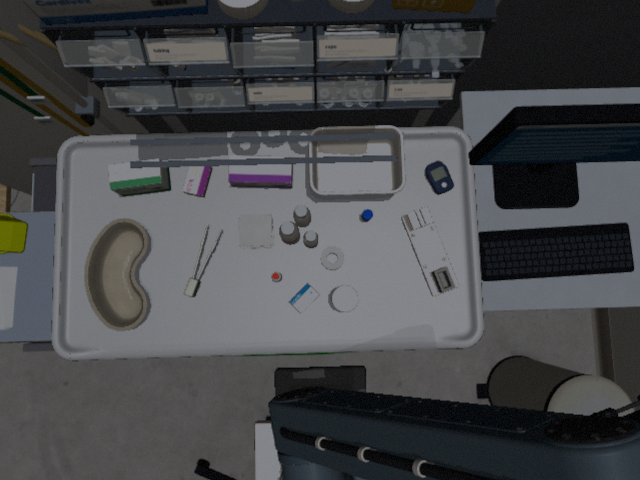

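View pics/side0.png

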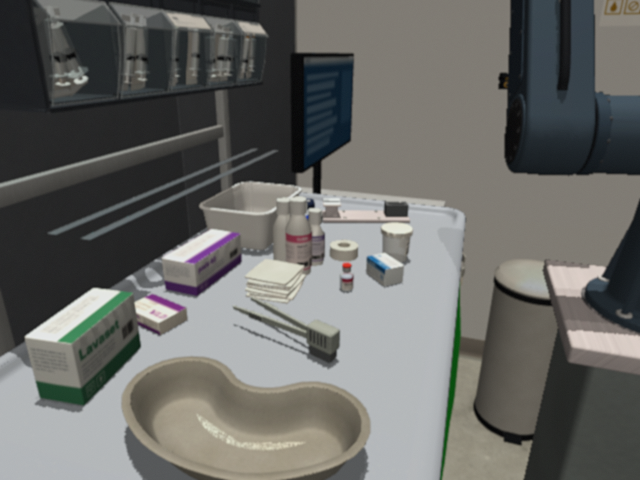

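The top view shows the tweezers with the heel near (192,289) and tips near (206,227)/(221,233). The stand's socket is near (443,280) and its gauge plate near (416,220). The side view shows the arm at the far right and the tweezers free of obstacles.

```bash
cat > h.py <<'E'
from rig import readout, imaging, robot
import cv2,numpy as np
from scipy.spatial.transform import Rotation as R
def px2w(n,u,v,z,info=None):
    i=info or imaging.camera_info(n);K=np.array(i["K"]);T=np.array(i["world_to_cam"])
    d=T[:3,:3].T@np.linalg.solve(K,[u,v,1]);c=-T[:3,:3].T@T[:3,3];return c+d*(z-c[2])/d[2]
def w2px(n,p,info=None):
    i=info or imaging.camera_info(n);T=np.array(i["world_to_cam"]);q=np.array(i["K"])@(T[:3,:3]@np.array(p)+T[:3,3]);return q[:2]/q[2]
E
python3 - <<'E'
from h import *
im=cv2.imread("pics/top0.png")
a=cv2.resize(im[215:305,170:235],None,fx=6,fy=6,interpolation=cv2.INTER_CUBIC)
b=cv2.resize(im[205:305,395:462],None,fx=6,fy=6,interpolation=cv2.INTER_CUBIC)
c=np.zeros((600,a.shape[1]+b.shape[1],3),np.uint8);c[:a.shape[0],:a.shape[1]]=a;c[:b.shape[0],a.shape[1]:]=b
cv2.imwrite("pics/crop.png",cv2.convertScaleAbs(c,alpha=1.3))
print("heel",px2w("top",192,289,.047),"tips",px2w("top",207,227,.028),px2w("top",222,233,.028))
print("sock",px2w("top",443,280,.04),"plate",px2w("top",417,220,.044))
E
```

```text
heel [0.46732588 0.29589676 0.047     ] tips [0.6159984  0.26419014 0.028     ] [0.60035941 0.22811112 0.028     ]
sock [ 0.47140376 -0.29752568  0.04      ] plate [ 0.61660453 -0.24208296  0.044     ]
```

View pics/crop.png

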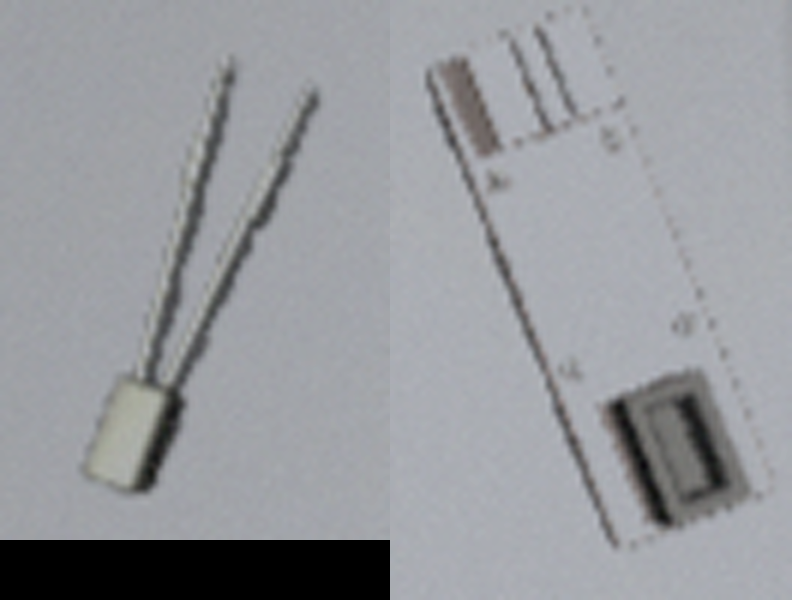

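```bash
cat >> h.py <<'E'
def pose(o=None):
    o=o or readout.get_obs();return np.array(o["position"]),R.from_quat(o["tool_rot"])
def down(yaw):  # tool x down, jaws (tool z) along object's +y
    z=np.array([-np.sin(yaw),np.cos(yaw),0]);x=np.array([0,0,-1.]);return R.from_matrix(np.c_[x,np.cross(z,x),z])
def togo(p,yaw,flip=False):
    p0,r0=pose();r1=down(yaw+(np.pi if flip else 0));rv=(r0.inv()*r1).as_rotvec();d=r0.inv().apply(np.array(p)-p0)*1000
    print("now",p0.round(4),"turn",rv.round(3),"shift mm (tool axes)",d.round(1),"rows>=",max(np.linalg.norm(d)/41.7,np.linalg.norm(rv)/.125).round(1))
E
python3 - <<'E'
from h import *
h=px2w("top",191.5,286.8,.047);a=px2w("top",208.3,225.8,.028);b=px2w("top",222.2,230.8,.028)
for p,q in((h,(a+b)/2),(px2w("top",444.5,279.4,.04),px2w("top",420.75,218.2,.044))):
    d=q-p;print(p,q,"yaw",np.arctan2(d[1],d[0]),"len",np.hypot(*d[:2]))
print(np.linalg.norm(a-b))
p0,r0=pose();print(r0.as_matrix().round(3))
i=imaging.camera_info("wrist");T=np.array(i["world_to_cam"]);print(np.round(i["K"],1).tolist(),"cam in tool",r0.inv().apply(-T[:3,:3].T@T[:3,3]-p0).round(4),"\n",(r0.as_matrix().T@T[:3,:3].T).round(3))
for f in(0,1):togo([.50,-.28,.25],.36,f)
for u,v in((276,277),(304,297),(344,297),(367,215),(197,180),(302,213),(289,230)):print(px2w("top",u,v,.04).round(3))
E
```

```text
[0.47250606 0.29706722 0.047     ] [0.61227196 0.24431858 0.028     ] yaw -0.36087930745890406 len 0.14938850687209557
[ 0.47272107 -0.30118013  0.04      ] [ 0.6207192  -0.25132574  0.044     ] yaw 0.3249196066181342 len 0.15616948348203258
0.03593861616184943
[[-0.     0.946  0.325]
 [ 0.002  0.325 -0.946]
 [-1.     0.    -0.002]]
[[395.2, 0.0, 312.5], [0.0, 395.2, 240.3], [0.0, 0.0, 1.0]] cam in tool [-0.163   0.0728  0.0002] 
 [[ 0.    -0.266  0.964]
 [-0.001 -0.964 -0.266]
 [ 1.    -0.001 -0.   ]]
now [ 0.2029 -0.5905  0.2217] turn [ 3.112e+00 -1.000e-03  3.000e-03] shift mm (tool axes) [ -27.8  381.8 -197.2] rows>= 24.9
now [ 0.2029 -0.5905  0.2217] turn [-0.029 -0.002 -0.   ] shift mm (tool axes) [ -27.8  381.8 -197.2] rows>= 10.3
[0.49  0.099 0.04 ]
[0.441 0.034 0.04 ]
[ 0.438 -0.061  0.04 ]
[ 0.633 -0.123  0.04 ]
[0.73  0.285 0.04 ]
[0.642 0.034 0.04 ]
[0.602 0.066 0.04 ]
```

Call:
play_rows --rows "0 0 0 1.5 33 -14.3 0;0 0 0 1.5 33 -14.3 0;0 0 0 1.5 33 -14.3 0;0 0 0 1.5 33 -14.3 0;0 0 0 1.5 33 -14.3 0;0 0 0 1.5 33 -14.3 0;0 0 0 1.5 33 -14.3 0;0 0 0 1.5 33 -14.3 0"

```text
time: 0.77
position: [0.4164, -0.3955, 0.2101]
tool_rot: [0.411, 0.576, -0.411, 0.575]
ft_force: [0.9, -0.4, 0.1]
grip_width: 0.087
```

Call:
play_rows --rows "0 0 0 1.5 33 -14.3 0;0 0 0 1.5 33 -14.3 0;0 0 0 1.5 33 -14.3 0;0 0 0 1.5 33 -14.3 0;0 0 0 1.5 33 -14.3 0;0 0 0 0 0 0 0;0 0 0 0 0 0 0"

```text
time: 1.35
position: [0.5492, -0.274, 0.2024]
tool_rot: [0.41, 0.577, -0.41, 0.576]
ft_force: [-0.4, -0.1, -0.4]
grip_width: 0.0869
```

Run:
```python
from h import *
import json
o=readout.get_obs();im=imaging.camera("wrist");i=imaging.camera_info("wrist")
json.dump({k:np.array(i[k]).tolist() for k in("K","world_to_cam")},open("stand.json","w"))
cv2.imwrite("pics/w1.png",im);print(pose(o)[0],o["q"].round(3))
```

```text
[ 0.549217   -0.2739682   0.20235533] [-0.644  0.535  1.482 -0.     1.125  0.592]
```

View pics/w1.png

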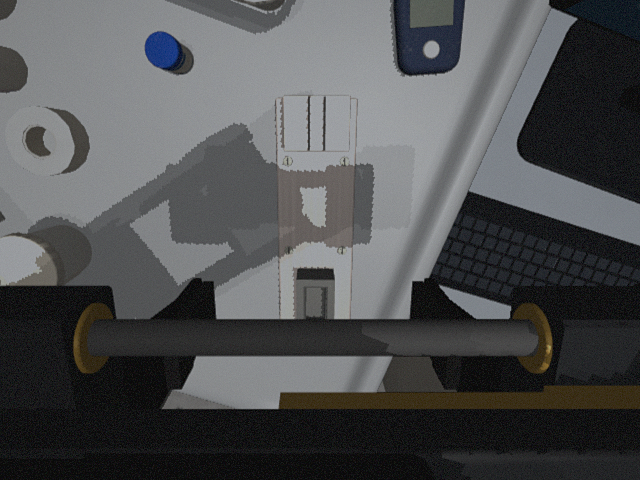

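The stand is upright in view: gauge lines at u≈309/324, v 97–151. The socket is at (314,300), but the gripper bar cuts off its lower part, so I back off a little.

Call:
play_rows --rows "0 0 0 0 -20 0 0;0 0 0 0 -20 0 0;0 0 0 0 -20 0 0;0 0 0 0 -20 0 0;0 0 0 0 0 0 0;0 0 0 0 0 0 0"

```text
time: 1.9
position: [0.4711, -0.3033, 0.2032]
tool_rot: [0.412, 0.575, -0.412, 0.575]
ft_force: [0.5, 0.4, 0.6]
grip_width: 0.0872
```

Run:
```python
from h import *
import json
o=readout.get_obs();i=imaging.camera_info("wrist");im=imaging.camera("wrist")
json.dump({k:np.array(i[k]).tolist() for k in("K","world_to_cam")},open("stand.json","w"))
cv2.imwrite("pics/w2.png",im);print(pose(o)[0],o["q"].round(3))
c=im[20:290,230:400];cv2.imwrite("pics/w2c.png",cv2.convertScaleAbs(cv2.resize(np.hstack([c[:110],c[140:250]]),None,fx=2.3,fy=4.6*0+2.3,interpolation=cv2.INTER_CUBIC),alpha=1.4))
a=cv2.resize(c[:130],None,fx=4.5,fy=4.5,interpolation=cv2.INTER_CUBIC)
g=cv2.resize(c,None,fx=2.2,fy=2.2,interpolation=cv2.INTER_CUBIC);print(g.shape);cv2.imwrite("pics/w2c.png",g)
```

```text
[ 0.47112401 -0.30327426  0.20317509] [-0.771  0.465  1.618  0.     1.06   0.473]
(594, 374, 3)
```

View pics/w2c.png

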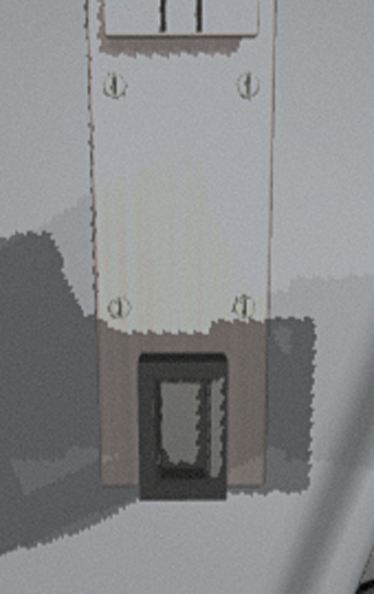

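The socket block top spans crop (139–226, 362–500), and the plate's near edge is at crop v≈36 with u 105–257. Lines are at u≈163/199. I'll fit the stand pose to these.

```bash
cat > fit.py <<'E'
from h import *
from scipy.optimize import least_squares
def fit(info,obj,pix,x0):
    obj=np.array(obj,float);pix=np.array(pix,float)
    def f(s):
        P=np.c_[R.from_euler('z',s[2]).apply(obj)+[s[0],s[1],0]]
        e=np.array([w2px("",p,info) for p in P])-pix;return e[~np.isnan(e)]
    r=least_squares(f,x0,loss="soft_l1");return r.x,f(r.x)
E
python3 - <<'E'
from fit import *
import json
info=json.load(open("stand.json"));n=np.nan
obj=[];pix=[]
def add(o,c):obj.append(np.array(o)/1000);pix.append([230+c[0]/2.2,20+c[1]/2.2])
add((-48,17,40),(139,362));add((-48,-17,40),(226,362));add((-102,-17,40),(226,500));add((-102,17,40),(139,500))
add((62,26,44),(105,36));add((62,-26,44),(257,36));add((-105,35,10),(102,487));add((-105,-35,10),(266,487))
add((63,6,44),(163.5,n));add((63,-6,44),(199.5,n))
s,e=fit(info,obj,pix,[.544,-.277,.325]);print(s,e.round(1))
c,sn=np.cos(s[2]),np.sin(s[2]);print("socket",s[0]-.075*c,s[1]-.075*sn)
# plan: view tweezers: TCP above heel at z .2, and backed
E
```

```text
[ 0.54541303 -0.27839882  0.33026953] [-0.8  0.   0.9 -0.1  0.3 -0.   0.3  0.1 -0.4  0.2  0.8 -0.1 -0.6  0.1
 -0.3 -0.2  0.  -0.1]
socket 0.47446640665328343 -0.302721172494036
```

Run:
```python
from h import *
togo([.470,.297,.2],-.36,True)
```

```text
now [ 0.4721 -0.3031  0.2033] turn [ 0.688  0.    -0.001] shift mm (tool axes) [   3.1  191.3 -568.8] rows>= 14.4
```

Call:
play_rows --rows "0 0 0 0 12 -35.6 0;0 0 0 0 12 -35.6 0;0 0 0 0 12 -35.6 0;0 0 0 0 12 -35.6 0;0 0 0 0 12 -35.6 0;0 0 0 0 12 -35.6 0;0 0 0 0 12 -35.6 0;0 0 0 0 12 -35.6 0"

```text
time: 2.62
position: [0.4716, 0.0005, 0.2033]
tool_rot: [0.411, 0.575, -0.411, 0.576]
ft_force: [0.5, 0.1, 0.4]
grip_width: 0.0869
```

Call:
play_rows --rows "0 0 0 0 12 -35.6 0;0 0 0 0 12 -35.6 0;0 0 0 0 12 -35.6 0;0 0 0 0 12 -35.6 0;0 0 0 0 12 -35.6 0;0 0 0 0 12 -35.6 0;0 0 0 0 12 -35.6 0;0 0 0 0 12 -35.6 0"

```text
time: 3.28
position: [0.4694, 0.3019, 0.2032]
tool_rot: [0.411, 0.575, -0.41, 0.576]
ft_force: [0.9, -0.4, -0.4]
grip_width: 0.0872
```

Call:
play_rows --rows "0.115 0 0 0 0 0 0;0.115 0 0 0 0 0 0;0.115 0 0 0 0 0 0;0.115 0 0 0 0 0 0;0.115 0 0 0 0 0 0;0.113 0 0 0 0 0 0;0 0 0 0 0 0 0;0 0 0 0 0 0 0"

```text
time: 3.95
position: [0.4697, 0.2997, 0.2031]
tool_rot: [0.58, 0.404, -0.58, 0.404]
ft_force: [-0.4, -0.4, 0.8]
grip_width: 0.0871
```

Run:
```python
from h import *
import json
o=readout.get_obs();i=imaging.camera_info("wrist");im=imaging.camera("wrist")
json.dump({k:np.array(i[k]).tolist() for k in("K","world_to_cam")},open("tw.json","w"))
cv2.imwrite("pics/w3.png",im);print(pose(o)[0],o["q"].round(3))
togo([.470,.297,.2],-.36,True)
c=im[20:290,230:400];cv2.imwrite("pics/w3c.png",cv2.resize(c,None,fx=2.2,fy=2.2,interpolation=cv2.INTER_CUBIC))
```

```text
[0.46965256 0.29966913 0.20306526] [0.367 0.46  1.626 0.    1.055 2.292]
now [0.4695 0.2995 0.203 ] turn [ 0.006 -0.    -0.   ] shift mm (tool axes) [3.  1.3 2.2] rows>= 0.1
```

View pics/w3c.png

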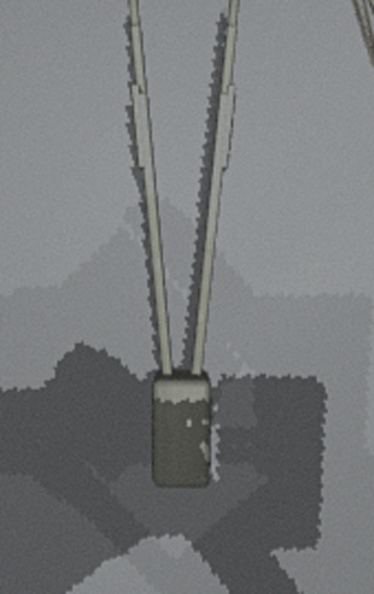

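Heel top at crop (153–211, 379–487). Rib outer faces are at crop (136,127) and (230.5,127).

Run:
```python
from fit import *
import json
info=json.load(open("tw.json"))
obj=[];pix=[]
def add(o,c):obj.append(np.array(o)/1000);pix.append([230+c[0]/2.2,20+c[1]/2.2])
add((-54,11,47),(153,378));add((-54,-11,47),(211,378));add((-96,-11,47),(211,487));add((-96,11,47),(153,487))
add((35,17.5,28),(136,127));add((35,-17.5,28),(230.5,127))
s,e=fit(info,obj,pix,[.544,.27,-.36]);print(s,e.round(1))
c,sn=np.cos(s[2]),np.sin(s[2]);h=np.array([s[0]-.075*c,s[1]-.075*sn]);print("heel",h)
togo([*h,.2],s[2],True);togo([*h,.023],s[2],True)
```

```text
[ 0.54385612  0.27167721 -0.3579238 ] [-0.3  0.1  0.5  0.2 -0.1  0.6  0.   0.5 -0.5 -0.7  0.4 -0.5]
heel [0.47360916 0.29795199]
now [0.4695 0.2995 0.203 ] turn [ 0.004 -0.    -0.   ] shift mm (tool axes) [3.  4.4 0.1] rows>= 0.1
now [0.4695 0.2995 0.203 ] turn [ 0.004 -0.    -0.   ] shift mm (tool axes) [1.8e+02 4.3e+00 1.0e-01] rows>= 4.3
```

Call:
play_rows --rows "0.004 0 0 30 4.3 0 0;0 0 0 35 0 0 0;0 0 0 35 0 0 0;0 0 0 35 0 0 0;0 0 0 25 0 0 0;0 0 0 14 0 0 0;0 0 0 6 0 0 0;0 0 0 0 0 0 0"

```text
time: 4.67
position: [0.4727, 0.2974, 0.0216]
tool_rot: [-0.58, -0.403, 0.582, -0.402]
ft_force: [-0.7, 0.6, 0.7]
grip_width: 0.0873
```

Call:
play_rows --rows "0 0 0 0 0 0 1;0 0 0 0 0 0 1;0 0 0 0 0 0 1;0 0 0 0 0 0 1;0 0 0 0 0 0 1;0 0 0 0 0 0 1;0 0 0 0 0 0 1;0 0 0 0 0 0 1" --squeeze 60

```text
time: 5.33
position: [0.4734, 0.2977, 0.0232]
tool_rot: [0.582, 0.402, -0.582, 0.402]
ft_force: [-0.3, 0.0, 0.2]
grip_width: 0.0416
```

Call:
play_rows --rows "0 0 0 0 0 0 1;0 0 0 0 0 0 1;0 0 0 0 0 0 1;0 0 0 0 0 0 1;0 0 0 0 0 0 1;0 0 0 0 0 0 1;0 0 0 0 0 0 1;0 0 0 0 0 0 1"

```text
time: 6.0
position: [0.4734, 0.2977, 0.023]
tool_rot: [0.582, 0.402, -0.582, 0.402]
ft_force: [0.4, 0.6, -0.1]
grip_width: 0.0215
```

Call:
play_rows --rows "0 0 0 -4 0 0 1;0 0 0 -10 0 0 1;0 0 0 -25 0 0 1;0 0 0 -30 0 0 1;0 0 0 -35 0 0 1;0 0 0 -35 0 0 1;0 0 0 -35 0 0 1;0 0 0 -26 0 0 1"

```text
time: 6.67
position: [0.4736, 0.2978, 0.2268]
tool_rot: [0.583, 0.402, -0.58, 0.402]
ft_force: [0.3, 0.4, -1.4]
grip_width: 0.0215
```

Run:
```python
from h import *
o=readout.get_obs();print(o["grip_width"],o["ft_force"],o["q"].round(3))
togo([.4745,-.3027,.22],.330,True)
```

```text
0.021467128293988346 [ 0.32561485  0.35404859 -1.38226507] [ 0.362  0.433  1.597 -0.     1.109  2.294]
now [0.4736 0.2978 0.2268] turn [-0.691 -0.001 -0.003] shift mm (tool axes) [  6.1 213.  561.5] rows>= 14.4
```

Call:
play_rows --rows "0 0 0 0 7 18 1;0 0 0 0 13 35 1;0 0 0 0 13 35 1;0 0 0 0 13 35 1;0 0 0 0 13 35 1;0 0 0 0 13 35 1;0 0 0 0 13 35 1;0 0 0 0 13 35 1"

```text
time: 7.33
position: [0.4711, 0.0155, 0.2238]
tool_rot: [0.582, 0.402, -0.582, 0.402]
ft_force: [0.6, -0.1, -1.8]
grip_width: 0.0213
```

Call:
play_rows --rows "0 0 0 0 13 35 1;0 0 0 0 13 35 1;0 0 0 0 13 35 1;0 0 0 0 13 35 1;0 0 0 0 13 35 1;0 0 0 0 13 35 1;0 0 0 0 13 35 1;0 0 0 0 13 35 1"

```text
time: 8.0
position: [0.4695, -0.2832, 0.2237]
tool_rot: [-0.582, -0.402, 0.582, -0.402]
ft_force: [0.9, 0.2, -1.2]
grip_width: 0.0216
```

Call:
play_rows --rows "-0.115 0 0 0 9 18 1;-0.115 0 0 0 0 0 1;-0.115 0 0 0 0 0 1;-0.115 0 0 0 0 0 1;-0.115 0 0 0 0 0 1;-0.116 0 0 0 0 0 1;0 0 0 0 0 0 1;0 0 0 0 0 0 1"

```text
time: 8.67
position: [0.4721, -0.3014, 0.2234]
tool_rot: [0.412, 0.575, -0.412, 0.575]
ft_force: [0.2, 1.0, -2.0]
grip_width: 0.0215
```

Run:
```python
from h import *
import json
o=readout.get_obs();i=imaging.camera_info("wrist");im=imaging.camera("wrist")
json.dump({k:np.array(i[k]).tolist() for k in("K","world_to_cam")},open("tw2.json","w"))
print(o["grip_width"],o["ft_force"])
togo([.4745,-.3027,.22],.330,True)
c=im[0:290,190:430];cv2.imwrite("pics/w4c.png",cv2.convertScaleAbs(cv2.resize(c,None,fx=2,fy=2,interpolation=cv2.INTER_CUBIC),alpha=1.5))
```

```text
0.021451983036308884 [ 0.16461749  1.00750306 -2.03849217]
now [ 0.4722 -0.3015  0.2234] turn [-0.003  0.     0.   ] shift mm (tool axes) [3.4 1.8 1.9] rows>= 0.1
```

View pics/w4c.png

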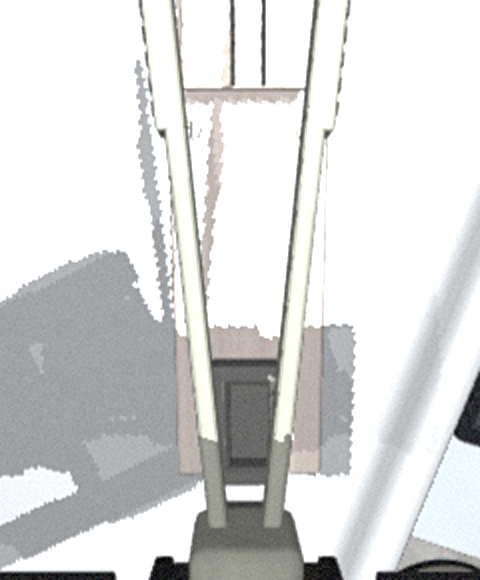

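Tweezers held straight: the heel front is at crop v≈512, u 191–303. Rib rear ends are at (160,130)/(334,130) and the plate's near edge at v≈88. I'll compare with the prediction from the nominal grasp.

Run:
```python
from h import *
import json
info=json.load(open("tw2.json"));s=[.54541,-.27840,.33027]
p0,_=pose();y=.333
Z=R.from_euler('z',y)
def tw(o):return p0+[0,0,-.023]+Z.apply(np.array(o)/1000+[.075,0,0])
st=lambda o:R.from_euler('z',s[2]).apply(np.array(o)/1000)+[s[0],s[1],0]
cr=lambda p:((w2px("",p,info)-[190,0])*2).round(1)
for n,o in(("heelfront L",(-54,11,47)),("heelfront R",(-54,-11,47)),("ribrear L",(21,16.2,33)),("ribrear R",(21,-16.2,33)),("rib rear L low",(21,16.2,23)),("ribrear at z+2",(21,16.2,35))):print(n,cr(tw(o)))
for n,o in(("plate near L",(62,26,44)),("line L",(65,6,44)),("line R",(65,-6,44)),("block front L",(-48,17,40)),("block R",(-48,-17,40)),("base rear L",(-105,35,10)),("base rear R",(-105,-35,10)),("block rear",(-102,0,40))):print(n,cr(st(o)))
```

```text
heelfront L [185.3 549.4]
heelfront R [302.9 548.7]
ribrear L [150.6 127.7]
ribrear R [331.8 126.3]
rib rear L low [156.6 136.3]
ribrear at z+2 [149.3 125.8]
plate near L [182.6  89.1]
line L [233.1  80.6]
line R [263.6  80.4]
block front L [210.2 366.6]
block R [288.  366.3]
base rear L [178.1 474.8]
base rear R [320.1 474.3]
block rear [249.4 485.2]
```

Run:
```python
from h import *
im=imaging.camera("wrist")
cv2.imwrite("pics/w5.png",im)
a=cv2.resize(im[40:90,250:380],None,fx=6,fy=5,interpolation=cv2.INTER_LINEAR);b=cv2.resize(im[235:290,250:380],None,fx=6,fy=5,interpolation=cv2.INTER_LINEAR)
cv2.imwrite("pics/w5c.png",np.vstack([a,cv2.convertScaleAbs(b,alpha=1.8)]))
```

```text
(no output)
```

View pics/w5c.png

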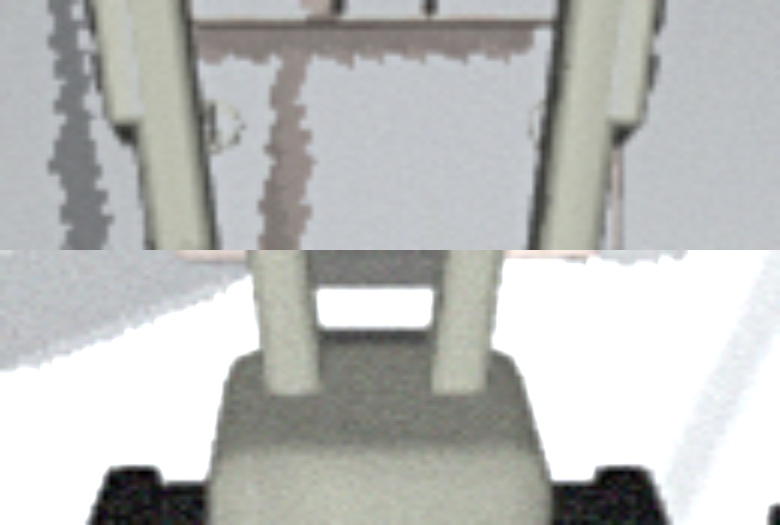

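Run:
```python
from h import *
togo([.4746,-.3020,.08],.330,True)
```

```text
now [ 0.4723 -0.3015  0.2233] turn [-0.002  0.    -0.   ] shift mm (tool axes) [143.3   2.    1.2] rows>= 3.4
```

Call:
play_rows --rows "-0.002 0 0 15 2 1.2 1;0 0 0 30 0 0 1;0 0 0 30 0 0 1;0 0 0 30 0 0 1;0 0 0 25 0 0 1;0 0 0 10 0 0 1;0 0 0 0 0 0 1;0 0 0 0 0 0 1"

```text
time: 9.43
position: [0.4751, -0.3025, 0.0833]
tool_rot: [0.411, 0.576, -0.411, 0.576]
ft_force: [0.2, -0.4, -2.0]
grip_width: 0.0211
```

Run:
```python
from h import *
print(readout.get_obs()["ft_force"])
togo([.4746,-.3020,.062],.330,True)
im=imaging.camera("wrist")
cv2.imwrite("pics/w6.png",im)
togo([.4746,-.3020,.062],.330,True)
cv2.imwrite("pics/w6c.png",cv2.convertScaleAbs(cv2.resize(im[0:290,190:430],None,fx=2,fy=2,interpolation=cv2.INTER_CUBIC),alpha=1.3))
```

```text
[ 0.24028167 -0.35084824 -1.96481976]
now [ 0.4751 -0.3025  0.0833] turn [ 0.001  0.    -0.   ] shift mm (tool axes) [21.3 -0.3 -0.6] rows>= 0.5
now [ 0.4757 -0.303   0.0842] turn [ 0.001  0.002 -0.001] shift mm (tool axes) [22.2 -0.7 -1.3] rows>= 0.5
```

View pics/w6c.png

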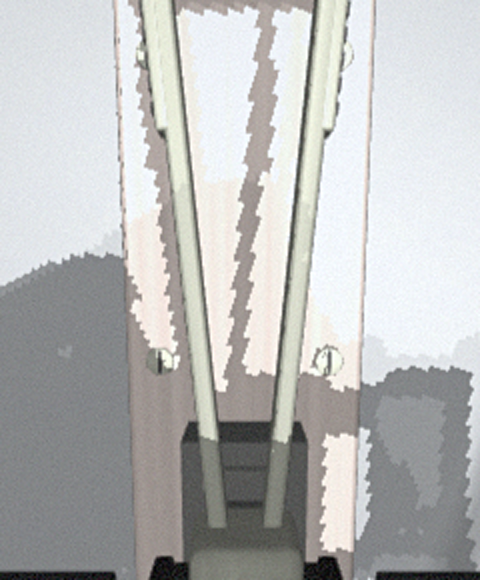

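Block top edges at crop u≈183/306 (mid 244.5) and the tweezers' centreline at 247. The tweezers need about 0.7 mm to their left, which agrees with the pose reading.

Call:
play_rows --rows "0 0 0 5 -0.4 -0.8 1;0 0 0 5 0 0 1;0 0 0 5 0 0 1;0 0 0 4 0 0 1;0 0 0 3 0 0 1;0 0 0 3 0 0 1;0 0 0 0 0 0 1"

```text
time: 10.07
position: [0.4744, -0.302, 0.058]
tool_rot: [0.41, 0.575, -0.411, 0.576]
ft_force: [0.0, 0.1, -1.7]
grip_width: 0.022
```

Run:
```python
from h import *
o=readout.get_obs();print(o["ft_force"],o["moment"],o["grip_width"])
togo([.4746,-.3020,.046],.330,True)
```

```text
[ 0.03716472  0.06427907 -1.68462191] [-0.15985514 -0.03500144  0.00999922] 0.02197878425355505
now [ 0.4744 -0.302   0.058 ] turn [ 0.002  0.001 -0.   ] shift mm (tool axes) [12.   0.1  0. ] rows>= 0.3
```

Call:
play_rows --rows "0 0 0 2 0 0 1;0 0 0 2 0 0 1;0 0 0 2 0 0 1;0 0 0 2 0 0 1;0 0 0 0 0 0 1"

```text
time: 10.48
position: [0.4743, -0.302, 0.0496]
tool_rot: [0.411, 0.575, -0.411, 0.576]
ft_force: [1.1, -2.5, -2.4]
grip_width: 0.0216
```

Call:
play_rows --rows "0 0 0 1.5 0 0 1;0 0 0 1.5 0 0 1;0 0 0 1 0 0 1;0 0 0 0 0 0 1;0 0 0 0 0 0 1"

```text
time: 10.9
position: [0.4744, -0.3019, 0.0461]
tool_rot: [0.41, 0.575, -0.411, 0.576]
ft_force: [0.8, -1.8, -1.7]
grip_width: 0.0214
```

Call:
play_rows --rows "0 0 0 0.7 0 0 1;0 0 0 0.7 0 0 1;0 0 0 0 0 0 1;0 0 0 0 0 0 1"

```text
time: 11.23
position: [0.4744, -0.302, 0.046]
tool_rot: [0.41, 0.575, -0.411, 0.576]
ft_force: [-0.9, -0.3, 7.3]
grip_width: 0.0212
```

Call:
play_rows --rows "0 0 0 0.6 0 0 1;0 0 0 0 0 0 1;0 0 0 0 0 0 1;0 0 0 -1.0 0 0 0.3;0 0 0 0 0 0 0.2;0 0 0 0 0 0 0;0 0 0 0 0 0 0;0 0 0 0 0 0 0"

```text
time: 11.9
position: [0.4737, -0.301, 0.0446]
tool_rot: [0.411, 0.576, -0.41, 0.575]
ft_force: [-0.4, -0.6, -0.3]
grip_width: 0.0468
```

Call:
play_rows --rows "0 0 0 0 0 0 0;0 0 0 0 0 0 0;0 0 0 -20 0 0 0;0 0 0 -30 0 0 0;0 0 0 -30 0 0 0;0 0 0 -20 0 0 0;0 0 0 0 0 0 0;0 0 0 0 0 0 0"

```text
time: 12.57
position: [0.4746, -0.302, 0.1462]
tool_rot: [0.41, 0.575, -0.411, 0.577]
ft_force: [-0.7, 0.3, -0.2]
grip_width: 0.0863
```

Run:
```python
from h import *
import json
im=imaging.camera("wrist");i=imaging.camera_info("wrist")
json.dump({k:np.array(i[k]).tolist() for k in("K","world_to_cam")},open("in.json","w"))
cv2.imwrite("pics/w7.png",im)
togo([.4744+.11*np.cos(.33),-.302+.11*np.sin(.33),.146],.330,True)
cv2.imwrite("pics/w7c.png",cv2.convertScaleAbs(cv2.resize(im[0:290,190:430],None,fx=2,fy=2,interpolation=cv2.INTER_CUBIC),alpha=1.2))
```

```text
now [ 0.4738 -0.3013  0.1449] turn [ 0.002 -0.     0.   ] shift mm (tool axes) [ -1.1 110.3   1.1] rows>= 2.6
```

View pics/w7c.png

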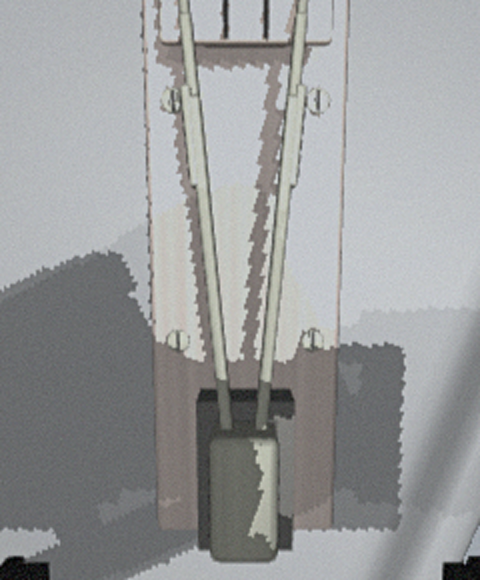

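Plugged in and in line: heel, arms and base centres all lie within about 1–2 crop px of u≈245. Next, go over the ribs.

Call:
play_rows --rows "0.001 0 0 0 25 0.6 0;0 0 0 0 35 0 0;0 0 0 0 35 0 0;0 0 0 0 15 0 0;0 0 0 0 0 0 0;0 0 0 0 0 0 0"

```text
time: 13.12
position: [0.5775, -0.2652, 0.1428]
tool_rot: [0.41, 0.577, -0.411, 0.574]
ft_force: [-1.2, 0.3, -0.8]
grip_width: 0.087
```

Run:
```python
from h import *
for k in range(3):
    togo([.4744+.11*np.cos(.33),-.302+.11*np.sin(.33),.032],.330,True);im=imaging.camera("wrist")
cv2.imwrite("pics/w8.png",im)
```

```text
now [ 0.5775 -0.2652  0.1428] turn [ 0.003 -0.003  0.003] shift mm (tool axes) [110.8   0.8   1.8] rows>= 2.7
now [ 0.5767 -0.2656  0.1431] turn [ 0.001 -0.003  0.003] shift mm (tool axes) [111.1   1.8   1.7] rows>= 2.7
now [ 0.5764 -0.266   0.1435] turn [ 0.    -0.003  0.003] shift mm (tool axes) [111.5   2.1   1.3] rows>= 2.7
```

Call:
play_rows --rows "0 0 0 15 2 1.3 0;0 0 0 30 0 0 0;0 0 0 30 0 0 0;0 0 0 20 0 0 0.2;0 0 0 10 0 0 0.4;0 0 0 6 0 0 0.45;0 0 0 0 0 0 0.5;0 0 0 0 0 0 0.5" --squeeze 15

```text
time: 13.93
position: [0.5809, -0.2676, 0.0349]
tool_rot: [0.411, 0.575, -0.411, 0.576]
ft_force: [0.2, 0.3, 1.1]
grip_width: 0.0613
```

Call:
play_rows --rows "0 0 0 0 0 0 0.5;0 0 0 0 0 0 0.5;0 0 0 0 0 0 0.5;0 0 0 0 0 0 0.5"

```text
time: 14.27
position: [0.5811, -0.2672, 0.035]
tool_rot: [0.411, 0.575, -0.411, 0.576]
ft_force: [0.1, 0.1, 0.1]
grip_width: 0.0442
```

Run:
```python
from h import *
im=imaging.camera("wrist");o=readout.get_obs();print(o["grip_width"],o["ft_force"])
togo([.4744+.11*np.cos(.33),-.302+.11*np.sin(.33),.032],.330,True)
cv2.imwrite("pics/w9.png",im)
cv2.imwrite("pics/w9c.png",cv2.convertScaleAbs(cv2.resize(im[90:300,200:430],None,fx=2.6,fy=2.6,interpolation=cv2.INTER_CUBIC),alpha=1.2))
```

```text
0.04437948456370534 [-0.71757447  0.15764874  0.89352206]
now [ 0.581  -0.2671  0.0348] turn [ 0.001  0.001 -0.001] shift mm (tool axes) [ 2.8 -2.1 -1.5] rows>= 0.1
```

View pics/w9c.png

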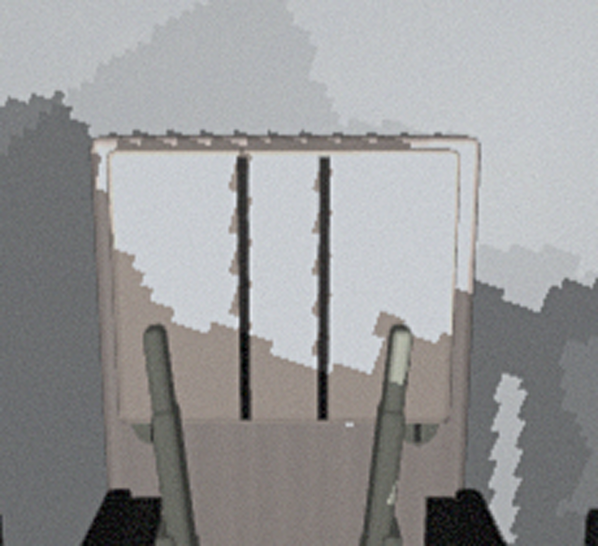

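Tips at crop (154,335)/(399,335), lines at u≈243.5/323, fingers centred at about 293. After depth correction the gripper sits about 1.5 mm too far right. I'll correct that, then close gradually.

Call:
play_rows --rows "0 0 0 2.5 -2 -1.6 0.5;0 0 0 0 0 0 0.6;0 0 0 0 0 0 0.6;0 0 0 0 0 0 0.65;0 0 0 0 0 0 0.68;0 0 0 0 0 0 0.7;0 0 0 0 0 0 0.7;0 0 0 0 0 0 0.7"

```text
time: 14.98
position: [0.5785, -0.2661, 0.0316]
tool_rot: [0.411, 0.575, -0.411, 0.576]
ft_force: [1.3, 1.1, 0.4]
grip_width: 0.0263
```

Call:
play_rows --rows "0 0 0 0 0 0 0.7;0 0 0 0 0 0 0.7;0 0 0 0 0 0 0.72;0 0 0 0 0 0 0.72;0 0 0 0 0 0 0.74;0 0 0 0 0 0 0.74;0 0 0 0 0 0 0.74;0 0 0 0 0 0 0.74"

```text
time: 15.65
position: [0.5782, -0.2661, 0.0316]
tool_rot: [0.411, 0.575, -0.411, 0.576]
ft_force: [0.7, 0.1, -0.5]
grip_width: 0.0223
```

Run:
```python
from h import *
im=imaging.camera("wrist");o=readout.get_obs();print(o["grip_width"],o["ft_force"])
togo([.4744+.11*np.cos(.33),-.302+.11*np.sin(.33),.032],.330,True)
cv2.imwrite("pics/w10.png",im)
cv2.imwrite("pics/w10c.png",cv2.convertScaleAbs(cv2.resize(im[90:300,200:430],None,fx=2.6,fy=2.6,interpolation=cv2.INTER_CUBIC),alpha=1.2))
```

```text
0.023032624032510742 [ 0.83709326 -0.48879317  0.61106127]
now [ 0.5782 -0.2661  0.0315] turn [ 0.001  0.    -0.   ] shift mm (tool axes) [-0.5  0.1  0.3] rows>= 0.0
```

View pics/w10c.png

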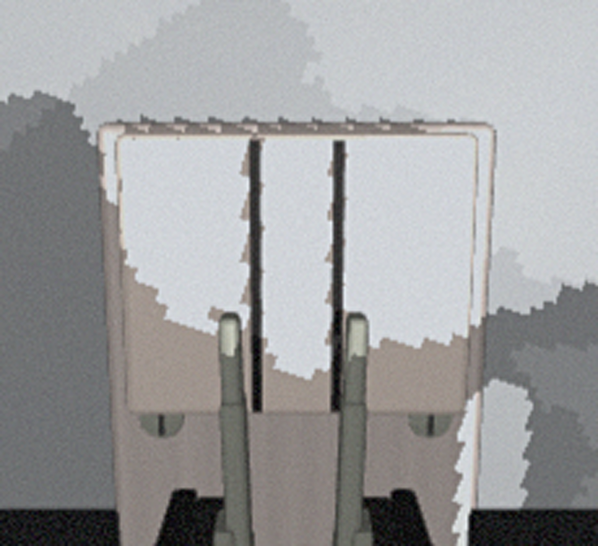

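Tips at crop u 230/357 and lines at 257/338. The gap is about 17.5 mm, with the tips' midpoint about 0.6 mm left of the lines' midpoint. I'll close a little more and shift right 0.4 mm.

Call:
play_rows --rows "0 0 0 0 0 0.4 0.75;0 0 0 0 0 0 0.76;0 0 0 0 0 0 0.77;0 0 0 0 0 0 0.775;0 0 0 0 0 0 0.78;0 0 0 0 0 0 0.78;0 0 0 0 0 0 0.78;0 0 0 0 0 0 0.78"

```text
time: 16.37
position: [0.5783, -0.2665, 0.0315]
tool_rot: [0.411, 0.576, -0.411, 0.575]
ft_force: [0.6, 0.8, -0.2]
grip_width: 0.0192
```

Run:
```python
from h import *
im=imaging.camera("wrist");o=readout.get_obs();print(o["grip_width"],o["ft_force"])
togo([.4744+.11*np.cos(.33),-.302+.11*np.sin(.33),.032],.330,True)
cv2.imwrite("pics/w11.png",im)
cv2.imwrite("pics/w11c.png",cv2.convertScaleAbs(cv2.resize(im[130:270,250:380],None,fx=4,fy=4,interpolation=cv2.INTER_CUBIC),alpha=1.2))
```

```text
0.01957414310870184 [ 1.0056789   0.83411748 -0.45231475]
now [ 0.5784 -0.2664  0.0316] turn [ 0.001 -0.     0.   ] shift mm (tool axes) [-0.4  0.1 -0.1] rows>= 0.0
```

Picture limit reached, so I'll measure numerically. Lines come from rows above the tips and tips from the bright and dark profile, checked first on w10, where I know the answer.

Run:
```python
from h import *
for n in("w10","w11"):
    g=cv2.cvtColor(cv2.imread(f"pics/{n}.png"),cv2.COLOR_BGR2GRAY)
    print(n,"u 280..344")
    for r in((160,170),(190,200),(216,220),(222,226),(230,234)):print(r,g[r[0]:r[1],280:344].mean(0).astype(int).tolist())
```

```text
w10 u 280..344
(160, 170) [175, 175, 176, 175, 174, 175, 175, 175, 175, 175, 176, 175, 176, 175, 164, 149, 59, 42, 42, 60, 134, 176, 178, 176, 175, 176, 175, 176, 174, 176, 175, 176, 176, 176, 175, 175, 175, 175, 175, 174, 175, 175, 174, 176, 176, 177, 179, 168, 78, 45, 44, 56, 112, 177, 177, 176, 175, 175, 175, 175, 176, 176, 175, 175]
(190, 200) [174, 176, 176, 175, 176, 175, 174, 175, 176, 175, 175, 176, 173, 174, 175, 155, 75, 41, 39, 49, 109, 176, 179, 176, 176, 175, 175, 175, 176, 176, 175, 175, 174, 176, 176, 175, 175, 175, 176, 175, 176, 176, 175, 176, 175, 174, 174, 139, 56, 40, 40, 68, 164, 180, 177, 176, 175, 175, 175, 175, 175, 175, 175, 175]
(216, 220) [150, 162, 161, 137, 101, 125, 144, 154, 162, 164, 135, 102, 71, 137, 130, 128, 84, 36, 30, 43, 95, 180, 178, 177, 177, 176, 176, 175, 175, 175, 175, 176, 176, 175, 177, 177, 175, 176, 174, 174, 175, 176, 175, 176, 179, 177, 138, 87, 33, 20, 24, 60, 116, 64, 101, 138, 153, 153, 154, 148, 120, 111, 179, 178]
(222, 226) [126, 125, 127, 123, 91, 121, 137, 149, 158, 168, 112, 71, 55, 112, 130, 129, 79, 22, 12, 18, 61, 130, 157
[... 1435 characters left out ...]
 156, 141, 119, 121, 178, 177, 174, 175, 177, 177, 174, 174]
(222, 226) [126, 125, 124, 127, 124, 125, 125, 126, 126, 127, 124, 80, 94, 106, 121, 122, 121, 114, 89, 66, 129, 156, 176, 174, 174, 178, 176, 175, 176, 173, 175, 177, 175, 175, 176, 176, 176, 173, 175, 175, 177, 177, 172, 136, 125, 123, 90, 79, 123, 143, 151, 152, 155, 137, 114, 96, 125, 123, 125, 134, 133, 134, 148, 150]
(230, 234) [124, 124, 125, 123, 124, 124, 124, 126, 125, 127, 123, 84, 85, 91, 92, 91, 88, 77, 68, 55, 126, 125, 125, 125, 125, 124, 124, 124, 124, 143, 175, 177, 175, 177, 176, 175, 176, 176, 178, 172, 135, 123, 122, 124, 127, 125, 88, 73, 86, 94, 94, 91, 103, 78, 74, 115, 126, 126, 125, 125, 122, 123, 126, 124]
```

Measured: gap ≈12.9 mm, midpoint within about 0.1 mm of the lines' midpoint. I'll hold steady for over 1 s, then check and hand in.

Call:
play_rows --rows "0 0 0 0 0 0 0.782;0 0 0 0 0 0 0.782;0 0 0 0 0 0 0.782;0 0 0 0 0 0 0.782;0 0 0 0 0 0 0.782;0 0 0 0 0 0 0.782;0 0 0 0 0 0 0.782;0 0 0 0 0 0 0.782"

```text
time: 17.08
position: [0.5784, -0.2664, 0.0315]
tool_rot: [0.411, 0.576, -0.411, 0.575]
ft_force: [0.4, 0.3, 0.5]
grip_width: 0.0191
```

Call:
play_rows --rows "0 0 0 0 0 0 0.782;0 0 0 0 0 0 0.782;0 0 0 0 0 0 0.782;0 0 0 0 0 0 0.782;0 0 0 0 0 0 0.782;0 0 0 0 0 0 0.782;0 0 0 0 0 0 0.782;0 0 0 0 0 0 0.782"

```text
time: 17.75
position: [0.5784, -0.2664, 0.0315]
tool_rot: [0.411, 0.576, -0.411, 0.575]
ft_force: [-0.0, -0.4, -0.2]
grip_width: 0.0189
```

Run:
```python
from h import *
im=imaging.camera("wrist");o=readout.get_obs();print(o["grip_width"],o["ft_force"],o["time"])
g=cv2.cvtColor(im,cv2.COLOR_BGR2GRAY)
for r in((190,200),(216,220),(222,226)):print(r,g[r[0]:r[1],284:344].mean(0).astype(int).tolist())
b=cv2.imread("pics/top0.png");t=imaging.camera("top");d=cv2.absdiff(b,t).max(2)
for n,(u,v) in dict(vial=(276,277),swab=(304,297),cup=(344,297),tube=(367,215),amp=(197,180)).items():print(n,d[v-15:v+15,u-15:u+15].mean().round(1))
```

```text
0.019241848645921957 [ 0.7824249   0.1885051  -0.48885081] 17.8
(190, 200) [175, 176, 175, 175, 176, 175, 175, 172, 174, 175, 154, 75, 40, 39, 49, 109, 177, 178, 176, 176, 176, 175, 175, 175, 175, 176, 175, 175, 175, 176, 174, 176, 175, 175, 174, 175, 175, 174, 176, 176, 174, 174, 131, 54, 41, 38, 71, 171, 178, 176, 176, 175, 175, 176, 176, 175, 175, 176, 175, 175]
(216, 220) [174, 176, 178, 149, 125, 126, 123, 87, 123, 144, 149, 158, 165, 139, 109, 87, 174, 178, 175, 177, 175, 176, 175, 176, 175, 177, 177, 174, 174, 176, 176, 176, 176, 175, 175, 177, 175, 167, 169, 169, 153, 124, 87, 95, 128, 148, 151, 155, 157, 130, 111, 146, 177, 177, 176, 174, 176, 176, 175, 176]
(222, 226) [126, 125, 125, 124, 125, 127, 125, 84, 92, 104, 119, 122, 125, 124, 102, 68, 127, 156, 176, 174, 176, 176, 175, 175, 178, 174, 174, 175, 176, 176, 176, 175, 175, 174, 176, 176, 176, 177, 161, 134, 125, 122, 75, 104, 132, 149, 150, 154, 154, 127, 98, 122, 126, 125, 125, 134, 133, 134, 148, 148]
vial 27.1
swab 62.3
cup 77.3
tube 43.7
amp 23.4
```

```bash
python3 -c "
from rig import robot
print(robot.hand_in())"
```

```text
the job is handed in; nothing more can be done
None
```

I plugged the tweezers into the stand's socket, squeezed the ribs until the tips stood over their lines, and handed the job in at about 17.8 s, still squeezing. The hand-in gave no verdict.

- **Plug:** it met a firm stop at the expected home height (tool at 46 mm, about 7 N). The wrist picture then showed the heel, arms and base in line.
- **Squeeze:** the last wrist image put the tips about 12.5–13 mm apart. Their midpoint was within about 0.2 mm of the lines' midpoint, so each tip was about 0.5 mm or less from its line. I held this for more than 1.3 s at a steady 19 mm opening, with a 15 N grip limit.
- **Tip check without a picture:** I reached the limit of 12 pictures, so the final tip positions come from pixel values. I read them the same way as an earlier view that I had looked at.
- **Bystanders not confirmed:** comparing the top view before and after showed large differences around all five bystanders. I put this down to the arm and its shadow covering the scene, but I did not check it. I noticed no contact with any of them, and I carried the tweezers well above them.

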